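# Start and run down the winged nut of a drilling jig

### The job

Clamp the drawer side in the jig: set the loose orange winged nut over the jig's upright stud, back it off (turn it counter-clockwise from above) until the thread drops in, then run it down clockwise until it holds the blue strap pressed fully down. Let go of the nut and leave the other things on the bench where they are.

Things in the scene. Friction and masses are not known exactly. Their poses are not given: they have to be found in the camera images.
- nut: Loose orange hex nut with two wings, 140 g, lying flat, any yaw; it may have changed places with the jar. Origin: centre of its underside, z up its axis. Hex 46 mm across flats (at +y and -y), 53 over corners, 38 high, open below. Guide hole 24.6 mm wide on top; inside, at the bottom, three lugs 120 degrees apart (25 mm between tips) catch the thread.
- nut_wing (a point): Middle of the nut's +x wing, 43 mm from the axis, 24 mm above the underside. Each wing (along +x and -x) reaches 63 mm from the axis, is 10 mm thick and spans 12 to 36 mm above the underside.
- jig: Fixed wooden jig. Origin: centre of its underside, on the bench; y along it. Base 170 x 240 x 18 mm, on it a drawer side 90 x 280 x 18 mm (top 36 mm above the bench) and above that the blue strap, 60 x 156 x 8 mm, along y. Two pins 66 mm from the middle along y reach 52 mm above the bench; a low fence at +x.
- stud_seat (a point): On the axis of the fixed upright steel stud, 44 mm above the bench: here the nut's underside is fully home. Right-handed three-start thread, 32 mm across, 27 mm travel a turn, self-locking; about two thirds of a turn from dropped-in to home. The angle of the thread's start varies, is not reported and is hidden once the nut is on; this point's yaw says nothing of it.
- stud_shoulder (a point): On the stud's axis, 67 mm above the bench: flat shoulder on top of the thread; here the nut's underside rests (7 mm higher if its lugs stand on the stops). From the shoulder it cannot start clockwise: hard stops. Counter-clockwise, within 150 degrees, it drops about 8 mm into the thread, then meets a stop. Now and then it drops in at once.
- stud_tip (a point): Top of the stud, 125 mm above the bench. Plain nose 22 mm wide (the nut slides over it with about 1.3 mm play a side), tapering in the last 12 mm to 8 mm.
- strap (a joint): How far the sprung blue strap is pushed down, m: 0 raised (its top 50 mm above the bench), 0.006 fully down on the drawer side (top 44 mm). About 1 N moves it at first, 3 N holds it down; only the nut keeps it down.
- jar: Bystander: closed amber jar, 60 mm wide, 65 mm high, origin at the centre of its underside. It may change places with the nut.
- screwdriver: Bystander: red-handled screwdriver lying on the bench.
- square: Bystander: try square lying on the bench.
- sander: Bystander: cork sanding block, 110 x 60 x 40 mm.
- mallet: Bystander: hammer lying on the bench.
- offcut: Bystander: wooden offcut, 120 x 45 x 18 mm.

How it is judged:
On the way:
1. the nut has dropped into the thread: upright on the stud, its underside less than 63 mm above the bench, while the strap is still raised (horizontal distance between nut and stud_seat below 0.004 m and z of nut in the frame of stud_seat below 0.019 m and angle between nut's own z axis and vertical below 0.15 rad and value of joint strap below 0.002 m), for 0.2 s.
At the end, for the whole second after the job is handed in: The nut is threaded on the stud (within 4 mm of its axis, tilted less than 0.12 rad, underside less than 2.5 mm above the home height), holds the strap down by more than 4.5 of its 6 mm, is at rest and is not touched (value of joint strap above 0.0045 m and horizontal distance between nut and stud_seat below 0.004 m and z of nut in the frame of stud_seat below 0.0025 m and angle between nut's own z axis and vertical below 0.12 rad and linear speed of nut below 0.02 m/s and contact force between the fingers and nut below 0.1 N).
It fails at once if a bystander is moved by more than 40 mm (distance of any of jar, screwdriver, square, sander, mallet, offcut from where it was at the start of the episode above 0.04 m).
It also fails if it takes over 72 s, if anything falls off the work surface, if the arm or the gripper's body presses on something with over 40 N, if the wrist force passes 120 N, or if a joint passes its speed limit or range.

### The arm

A 7-joint arm with a two-finger parallel gripper is mounted at the origin on the work surface. World frame = base frame: x ahead of the robot, y to its left, z up, the work surface at z = 0. Lengths are in m, angles in rad, forces in N, time in s.
With the tool pointing down it reaches from about 0.425 to 0.925 m from the base axis. Payload 6.8 kg.
Tool frame: the origin (TCP) lies midway between the tips of the shut fingers; the grasp point (between the pads) lies 19 mm behind it; z points along the fingers, y is the direction in which the jaws open and shut (so a half turn about z gives the same grasp; the last joint's range is limited). The gripper opens to 85 mm and grips with 20 to 120 N. Pads are 22 mm wide; open, the fingers measure 114 mm over their backs; the gripper's body (76 mm by 85 mm) begins 54 mm behind the grasp point. The pads swing forward as they close: fully open they stand 13 mm farther back than shut.
Start: joints at [-1.384, 0.477, 0.022, 1.555, -0.011, 1.109, -0.083], TCP at [0.196, 0.646, 0.231] pointing down, gripper open.
Joint ranges: [-2.96, 2.96], [-0.34, 2.1], [-1.41, 1.46], [0.24, 2.44], [-1.37, 4.51], [0.17, 1.92], [-2.96, 2.96]. Speed limits (rad/s): [2.39, 2.39, 3.14, 3.14, 3.14, 3.14, 3.14].

### API

Orientations are given as a unit quaternion [w, x, y, z].
In Python, from station import bot, vision gives the robot as it stands.
- The arm moves only by the tool move_arm, never from a script. Its argument "increments" is text: rows parted by semicolons, each of 7 numbers parted by spaces: the opening, from 0 (shut) to 1 (fully open), then the shift along the world's x, y, z in mm, then the turn, a rotation vector about the world's x, y, z in rad. In form: grip x y z rx ry rz; .... A call has exactly 8 rows; each row shifts and turns the commanded pose from where the row before left it; what a row does not reach is not made up. A row lasts 1/8 s, in which the tool goes at most 62.5 mm and 10.7 degrees, less where a joint would pass 70% of its speed; a pose out of reach is approached as far as the arm can. A call with a gripper value outside its range is refused whole. The fingers move at their own pace and stop on an object; "newtons" is the grip in N (left out, the last holds). Time passes only in rows, so rows that do not move let the fingers close, or fill a call up. It gives the time, the measured TCP pose, the force and the opening at its end, in the units of the state.
- bot.get_obs(): the state, without advancing time (a new reading comes with each control period).
- vision.read_camera(name): name is "side" or "top"; returns (picture, depth): 384x512x3 uint8, red, green, blue; 384x512 float32, m along the optical axis (not along the pixel's ray), 0 where there is no reading.
- vision.calibration(name): a dict with "fx", "fy", "cx", "cy" (pixels), "R" (3x3) and "t" (3): a world point X has camera coordinates R X + t. Camera axes: x right, y down, z forward; pixel columns grow to the right and rows downward; lengths in m; the calibration is good to about 2 mm. A picture is of the moment at which its call begins. calibration takes no time and is no camera call.
- bot.hand_in(): hands the job in, once; it reports no verdict.
The state is a dict: "t": time; "q": joint angles; "joint_vel": joint speeds; "joint_torque": joint torques, N m; "eef_pos": TCP position; "tool_rot": TCP orientation; "contact_force": force on the tool from outside, world axes, zero at the start; "torque": the same for the moment, N m; "gripper_width": opening from 0.0 (shut) to 1.0 (fully open).
Only numpy, scipy, OpenCV 4.12 (cv2) and the standard library are available. Lean on these libraries where they do the work, as an engineer would, in place of code of your own. Each camera call takes 0.05 s, during which the arm holds its last target.

## Working session

There is one attempt and no reset: what is moved stays moved. The work goes in short steps, Python scripts to look and compute and a tool call to move; the robot and the scene stay as the last step left them, time stands still between calls to the robot, and variables do not carry over. Pictures are saved under pics/ and viewed, and the job is handed in when it is done.

Besides the shell and the picture viewer there is one more tool, called after "Request:" as name(argument=value, ...) on one line, values as JSON. move_arm: Moves the arm, as the interface text tells. Its arguments: {"type":"object","properties":{"increments":{"type":"string"},"newtons":{"type":"number"}},"required":["increments"]}

```bash
ls; mkdir -p pics; python3 - <<'E'
from station import bot, vision
import cv2, numpy as np
o=bot.get_obs(); print(o)
for n in ("side","top"):
    p,d=vision.read_camera(n); cv2.imwrite(f"pics/{n}0.png",p[:,:,::-1]); np.savez(f"pics/{n}0.npz",p=p,d=d); print(n,vision.calibration(n))
E
```

```text
pics
{'t': 0.0, 'q': array([-1.38409028,  0.47781857,  0.02233912,  1.5564334 , -0.01149284,
        1.10931851, -0.08313698]), 'joint_vel': array([ 2.87135087e-05,  2.06792947e-03, -1.66879537e-03, -4.41850873e-04,
       -4.83726123e-04, -2.03909400e-03,  2.24538838e-04]), 'joint_torque': array([-5.79111420e-04, -5.96457875e+01,  1.60767663e+00, -2.81211179e+01,
        1.24407856e-02,  9.40245140e-03,  1.56369816e-05]), 'eef_pos': array([0.19596834, 0.64531   , 0.23032096]), 'tool_rot': array([-6.40343185e-05,  1.46875419e-01,  9.89154566e-01, -9.22580544e-04]), 'contact_force': array([-0.90948431,  0.66488653, -0.10388998]), 'torque': array([-0.05268027,  0.06871935, -0.00457059]), 'gripper_width': 1.0004092734014431}
side {'fx': 392.75267423779013, 'fy': 392.75267423779013, 'cx': 255.48920503147292, 'cy': 199.67907261653784, 'R': array([[ 0.90905777, -0.41660924, -0.00712182],
       [-0.31441476, -0.67464908, -0.66782631],
       [ 0.27341788,  0.6093319 , -0.74428308]]), 't': array([-0.42122099,  0.22407427,  1.11833561])}
top {'fx': 496.63847074324485, 'fy': 496.63847074324485, 'cx': 240.22225889107835, 'cy': 188.54602486923056, 'R': array([[-0.0022802 , -0.99965336, -0.02622899],
       [-0.99692982,  0.0043253 , -0.07818078],
       [ 0.07826712,  0.02597019, -0.9965941 ]]), 't': array([0.03829326, 0.48092729, 1.55727524])}
```

View pics/side0.png

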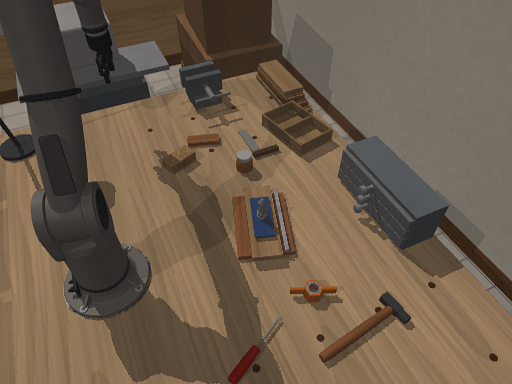

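View pics/top0.png

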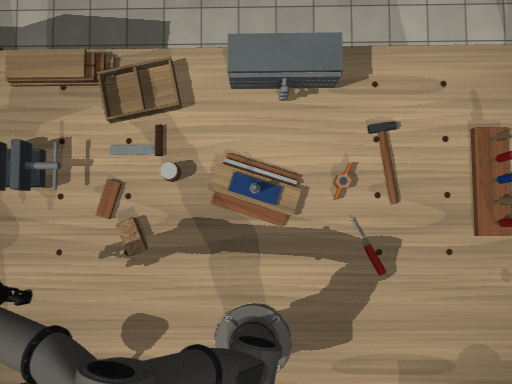

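The side view shows the nut at about (313,290), the stud at (263,208) and the jar at (244,160). The top view has the nut at (343,181), the stud at (255,188) and the mallet to the right of the nut. Next I'll measure the nut and the stud.

```bash
cat > h.py <<'E'
import numpy as np, cv2
from station import bot, vision
def ray(n,u,v):
    c=vision.calibration(n);R=c['R'];t=c['t']
    C=-R.T@t; d=R.T@np.array([(u-c['cx'])/c['fx'],(v-c['cy'])/c['fy'],1.]); return C,d
def onz(n,u,v,z):
    C,d=ray(n,u,v); return C+d*(z-C[2])/d[2]
def proj(n,X):
    c=vision.calibration(n);x=c['R']@np.asarray(X)+c['t'];return c['fx']*x[0]/x[2]+c['cx'],c['fy']*x[1]/x[2]+c['cy']
def two(a,b):
    C1,d1=ray('side',*a);C2,d2=ray('top',*b)
    s=np.linalg.lstsq(np.c_[d1,-d2],C2-C1,rcond=None)[0]
    P,Q=C1+s[0]*d1,C2+s[1]*d2; return (P+Q)/2,np.linalg.norm(P-Q)
def cloud(n,d,m):
    c=vision.calibration(n);v,u=np.nonzero(m&(d>0));z=d[v,u]
    X=np.c_[(u-c['cx'])/c['fx']*z,(v-c['cy'])/c['fy']*z,z]; return (X-c['t'])@c['R']
def orange(p):
    h=cv2.cvtColor(p,cv2.COLOR_RGB2HSV)
    return (h[...,0]>=5)&(h[...,0]<=17)&(h[...,1]>185)&(h[...,2]>110)
E
python3 - <<'E'
from h import *
for n,(x0,x1,y0,y1),(sx0,sx1,sy0,sy1) in (("side",(280,350,270,310),(225,305,180,265)),("top",(325,362,155,207),(205,305,145,230))):
    z=np.load(f"pics/{n}0.npz");p,d=z['p'],z['d']
    m=np.zeros(d.shape,bool);m[y0:y1,x0:x1]=orange(p)[y0:y1,x0:x1]
    P=cloud(n,d,m);print(n,m.sum(),np.percentile(P,[2,50,98],axis=0).round(4))
    W=P[P[:,2]>0.012]; (cx,cy),(w,h),a=cv2.minAreaRect((W[:,:2]*1000).astype(np.float32)); print('rect',cx,cy,w,h,a)
    c=P[:,:2]-P[:,:2].mean(0);_,s,V=np.linalg.svd(c,full_matrices=False);print('yaw',np.degrees(np.arctan2(V[0,1],V[0,0])))
    m2=np.zeros(d.shape,bool);m2[sy0:sy1,sx0:sx1]=1
    S=cloud(n,d,m2);T=S[S[:,2]>0.085];print('stud',len(T),T.mean(0),T[:,2].max(),T.round(3)[:12])
    crop=p[sy0:sy1,sx0:sx1,::-1];c2=p[y0-10:y1+10,x0-10:x1+10,::-1]
    cv2.imwrite(f"pics/{n}_c.png",np.hstack([cv2.resize(crop,(400,400),interpolation=0),cv2.resize(c2,(400,400),interpolation=0)]))
E
```

```text
side 138 [[ 0.4473 -0.3117  0.0312]
 [ 0.5028 -0.2907  0.0363]
 [ 0.5539 -0.2635  0.0404]]
rect 501.2384948730469 -288.13641357421875 49.300228118896484 113.07244873046875 88.8486557006836
yaw 156.05790192199447
stud 84 [ 0.47650041 -0.01582173  0.1070533 ] 0.12560354222706085 [[ 0.479 -0.007  0.124]
 [ 0.482 -0.007  0.123]
 [ 0.474 -0.01   0.126]
 [ 0.478 -0.009  0.123]
 [ 0.48  -0.012  0.125]
 [ 0.483 -0.012  0.124]
 [ 0.472 -0.007  0.119]
 [ 0.475 -0.008  0.119]
 [ 0.476 -0.014  0.124]
 [ 0.478 -0.016  0.125]
 [ 0.482 -0.014  0.121]
 [ 0.486 -0.013  0.118]]
top 76 [[ 0.449  -0.3047  0.0111]
 [ 0.4919 -0.269   0.0333]
 [ 0.5558 -0.2588  0.041 ]]
rect 503.4874267578125 -277.55133056640625 33.281394958496094 119.83377075195312 75.9056167602539
yaw 157.10902437809744
stud 46 [ 0.47872378 -0.00925807  0.11841877] 0.13065135307377088 [[ 0.49  -0.007  0.111]
 [ 0.49  -0.01   0.113]
 [ 0.487 -0.001  0.111]
 [ 0.487 -0.004  0.119]
 [ 0.487 -0.007  0.117]
 [ 0.487 -0.01   0.118]
 [ 0.486 -0.013  0.125]
 [ 0.487 -0.016  0.115]
 [ 0.484 -0.001  0.121]
 [ 0.483 -0.004  0.124]
 [ 0.483 -0.007  0.123]
 [ 0.483 -0.01   0.128]]
```

```bash
python3 -c "
import cv2,numpy as np
a=cv2.imread('pics/side_c.png');b=cv2.imread('pics/top_c.png')
cv2.imwrite('pics/cc.png',cv2.resize(np.vstack([a,b]),(600,600)))"
```

```text
(no output)
```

View pics/cc.png

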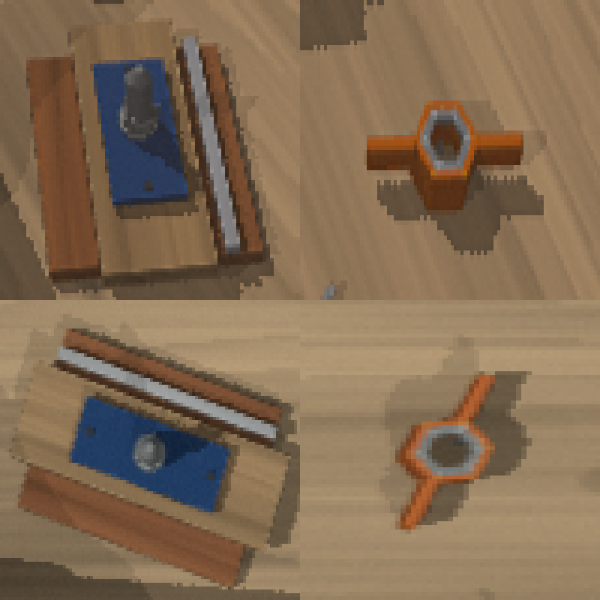

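```bash
python3 - <<'E'
from h import *
print('nut top ctr',onz('top',342.4,181,0.037),onz('side',313,286.8,0.037),two((313,286.8),(342.4,181)))
a=(253.8,186.4);b=(261,200)
print('tip',onz('top',*a,.125),onz('side',*b,.125),two(b,a))
# masks centroids: connected components
for n,(x0,x1,y0,y1) in (("side",(280,350,270,310)),("top",(325,362,155,207))):
    z=np.load(f"pics/{n}0.npz");p,d=z['p'],z['d']
    m=np.zeros(d.shape,bool);m[y0:y1,x0:x1]=orange(p)[y0:y1,x0:x1]
    P=cloud(n,d,m)
    v,u=np.nonzero(m); print(n,u.min(),u.max(),v.min(),v.max())
    # wing ends
    if n=='top': q=np.array([onz(n,uu,vv,.036) for uu,vv in zip(u,v)])[:,:2]; 
    else: q=np.array([onz(n,uu,vv,.030) for uu,vv in zip(u,v)])[:,:2]
    c=q-q.mean(0);V=np.linalg.svd(c,full_matrices=False)[2]; s=c@V[0]
    print(q.mean(0),V[0],np.degrees(np.arctan2(*V[0][::-1])),s.min(),s.max(),(q.mean(0)+V[0]*(s.min()+s.max())/2))
# stud: nonblue inside strap in top view; nose axis
for n,(x0,x1,y0,y1) in (("top",(240,270,172,204)),("side",(245,275,190,230))):
    z=np.load(f"pics/{n}0.npz");p,d=z['p'],z['d']
    P=cloud(n,d,np.ones_like(d,bool)).reshape(-1,3) if (d>0).all() else None
    m=np.zeros(d.shape,bool);m[y0:y1,x0:x1]=1
    Pm=cloud(n,d,m);
    for lo,hi in ((.08,.1),(.095,.113),(.113,.13)):
        T=Pm[(Pm[:,2]>lo)&(Pm[:,2]<hi)];
        if len(T): print(n,lo,len(T),T.mean(0),T.min(0),T.max(0))
E
python3 - <<'E'
import sys;sys.path.insert(0,'.')
from h import *
def blue(p):
    h=cv2.cvtColor(p,cv2.COLOR_RGB2HSV);return (h[...,0]>100)&(h[...,0]<130)&(h[...,1]>120)
z=np.load("pics/top0.npz");p=z['p'];m=np.zeros(p.shape[:2],np.uint8);m[150:225,210:300]=blue(p)[150:225,210:300]
cs=max(cv2.findContours(m,0,2)[0],key=cv2.contourArea);q=np.array([onz('top',*c[0],.05)[:2]*1000 for c in cs],np.float32)
print('strap',cv2.minAreaRect(q))
E
```

```text
nut top ctr [ 0.50193671 -0.28329408  0.037     ] [ 0.5026767  -0.28541648  0.037     ] (array([ 0.50286359, -0.28406719,  0.03455669]), np.float64(0.0015318707788335277))
tip [ 0.47895016 -0.00626905  0.125     ] [ 0.47537348 -0.01453381  0.125     ] (array([ 0.4795858 , -0.00620102,  0.11462152]), np.float64(0.00047461639375224085))
side 290 336 280 295
[ 0.5035541  -0.28557235] [-0.91284512  0.40830599] 155.90153602089651 -0.06183626945892025 0.06233562679672734 [ 0.50332618 -0.28547041]
top 334 350 163 199
[ 0.49786079 -0.27566065] [-0.91820276  0.39611071] 156.66473605570604 -0.06743844690723269 0.054268863437147125 [ 0.50390697 -0.27826895]
top 0.08 1 [ 0.47142827 -0.01601462  0.0825263 ] [ 0.47142827 -0.01601462  0.0825263 ] [ 0.47142827 -0.01601462  0.0825263 ]
top 0.095 11 [ 0.47453015 -0.00686044  0.11054524] [ 0.4691819  -0.01580787  0.10307178] [ 0.49033437 -0.00088153  0.11281446]
top 0.113 34 [ 0.48022729 -0.01001854  0.12060631] [ 0.47150614 -0.01882104  0.11345577] [ 0.49007206 -0.00091314  0.12877511]
side 0.08 35 [ 0.47565199 -0.01740449  0.09063052] [ 0.46840901 -0.02296513  0.08080555] [ 0.48757429 -0.00661476  0.09898154]
side 0.095 34 [ 0.47572515 -0.01720941  0.10435152] [ 0.46832851 -0.02308854  0.09557055] [ 0.48696775 -0.0031995   0.1126449 ]
side 0.113 33 [ 0.47787282 -0.01387193  0.11848636] [ 0.46913716 -0.020393    0.11345513] [ 0.48879368 -0.00651056  0.12560354]
strap ((479.33489990234375, -8.468360900878906), (153.1227569580078, 58.469234466552734), 71.8932876586914)
```

Request:
move_arm(increments="1 28 -54 0 0 0 -0.015;1 28 -54 0 0 0 -0.015;1 28 -54 0 0 0 -0.015;1 28 -54 0 0 0 -0.015;1 28 -54 0 0 0 -0.015;1 28 -54 0 0 0 -0.015;1 28 -54 0 0 0 -0.015;1 28 -54 0 0 0 -0.015", newtons=40)

```text
t: 1.1
eef_pos: [0.4206, 0.212, 0.2313]
tool_rot: [0.0, 0.206, 0.979, 0.0]
contact_force: [1.1, 0.1, -0.4]
gripper_width: 1.003
```

```bash
cat >> h.py <<'E'
from scipy.spatial.transform import Rotation as Ro
def st():
    o=bot.get_obs();R=Ro.from_quat(o['tool_rot'],scalar_first=True).as_matrix()
    print('t',round(o['t'],2),'pos',(o['eef_pos']*1000).round(1),'jaw',np.degrees(np.arctan2(R[1,1],R[0,1])).round(1),'tz',R[:,2].round(3),'q',o['q'].round(2),'F',o['contact_force'].round(1),'M',o['torque'].round(2),'g',round(o['gripper_width'],3))
    return o
E
python3 -c "
from h import *
st()"
```

```text
t 1.1 pos [420.6 212.  231.3] jaw 66.2 tz [ 0.  0. -1.] q [-0.83  0.13  0.25  2.04 -0.04  0.97  0.6 ] F [ 1.1  0.1 -0.4] M [-0.   -0.08  0.01] g 1.003
```

Request:
move_arm(increments="1 10 -60 0 0 0 0;1 10 -60 0 0 0 0;1 10 -60 0 0 0 0;1 10 -60 0 0 0 0;1 10 -60 0 0 0 0;1 10 -60 0 0 0 0;1 11 -60 0 0 0 0;1 11 -60 0 0 0 0")

```text
t: 2.1
eef_pos: [0.5022, -0.2677, 0.2311]
tool_rot: [-0.0, 0.206, 0.979, 0.0]
contact_force: [1.2, 0.8, 0.2]
gripper_width: 1.006
```

Request:
move_arm(increments="1 0 -16 -10 0 0 0;1 0 0 -30 0 0 0;1 0 0 -30 0 0 0;1 0 0 -30 0 0 0;1 0 0 -30 0 0 0;1 0 0 0 0 0 0;1 0 0 0 0 0 0;1 0 0 0 0 0 0")

```text
t: 3.1
eef_pos: [0.5029, -0.2825, 0.1027]
tool_rot: [0.001, 0.206, 0.979, -0.0]
contact_force: [0.7, 0.3, -0.0]
gripper_width: 1.0
```

```bash
python3 - <<'E'
from h import *
st()
for n,b in (("side",(260,370,220,330)),("top",(300,390,140,230))):
    p,d=vision.read_camera(n);np.savez(f"pics/{n}1.npz",p=p,d=d)
    cv2.imwrite(f"pics/{n}1.png",cv2.resize(p[b[2]:b[3],b[0]:b[1],::-1],(600,600),interpolation=0))
E
```

```text
t 3.1 pos [ 502.9 -282.5  102.7] jaw 66.2 tz [ 0.002 -0.001 -1.   ] q [ 0.01  0.52  0.52  1.93 -0.36  0.78  1.89] F [ 0.7  0.3 -0. ] M [-0.01 -0.01 -0.02] g 1.0
```

View pics/side1.png

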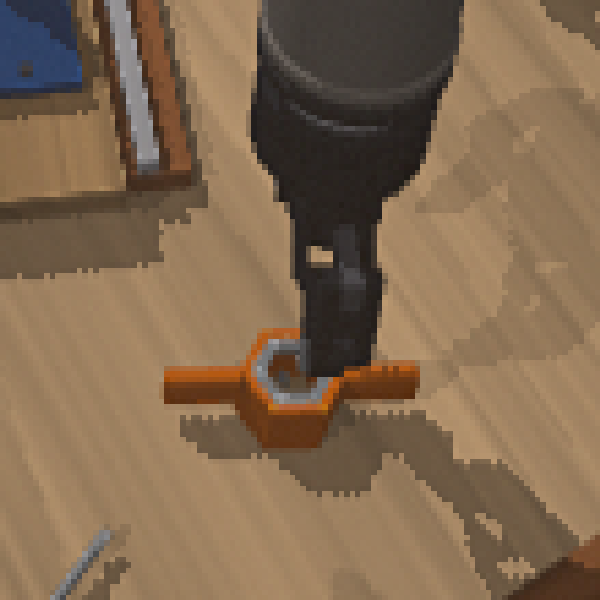

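View pics/top1.png

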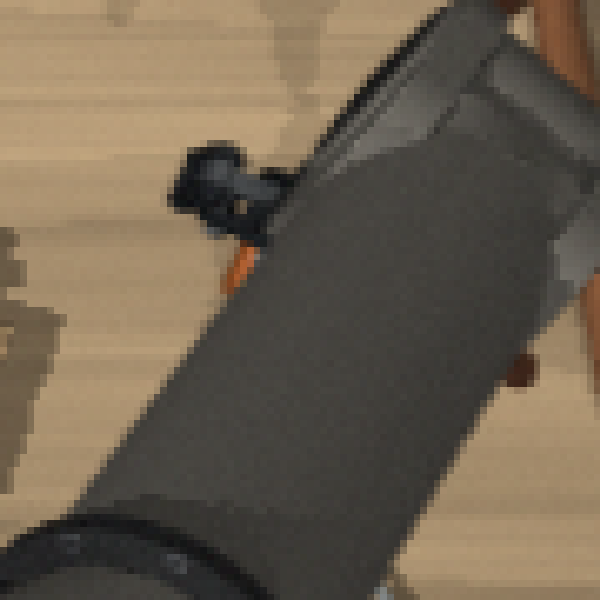

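Request:
move_arm(increments="1 0 -2 -20 0 0 0;1 0 0 -24 0 0 0;1 0 0 -24 0 0 0;1 0 0 -15 0 0 0;1 0 0 -7 0 0 0;0.45 0 0 0 0 0 0;0.3 0 0 0 0 0 0;0.3 0 0 0 0 0 0", newtons=50)

```text
t: 4.2
eef_pos: [0.5028, -0.2845, 0.0123]
tool_rot: [0.001, 0.206, 0.979, -0.0]
contact_force: [0.6, -0.4, 5.5]
gripper_width: 0.526
```

Request:
move_arm(increments="0.2 0 0 0 0 0 0;0.2 0 0 0 0 0 0;0.2 0 0 0 0 0 0;0.2 0 0 0 0 0 0;0.2 0 0 20 0 0 0;0.2 0 0 40 0 0 0;0.2 0 0 40 0 0 0;0.2 0 0 30 0 0 0")

```text
t: 5.2
eef_pos: [0.5022, -0.2843, 0.144]
tool_rot: [0.001, 0.206, 0.979, -0.0]
contact_force: [1.0, -0.5, -2.2]
gripper_width: 0.528
```

```bash
python3 - <<'E'
from h import *
st()
for n,b in (("side",(260,370,190,300)),):
    p,d=vision.read_camera(n);np.savez(f"pics/{n}2.npz",p=p,d=d)
    cv2.imwrite(f"pics/{n}2.png",cv2.resize(p[b[2]:b[3],b[0]:b[1],::-1],(600,600),interpolation=0))
E
```

```text
t 5.2 pos [ 502.2 -284.3  144. ] jaw 66.2 tz [ 0.002 -0.    -1.   ] q [-0.02  0.46  0.56  1.91 -0.32  0.86  1.86] F [ 1.  -0.5 -2.2] M [-0.01 -0.05  0.  ] g 0.528
```

View pics/side2.png

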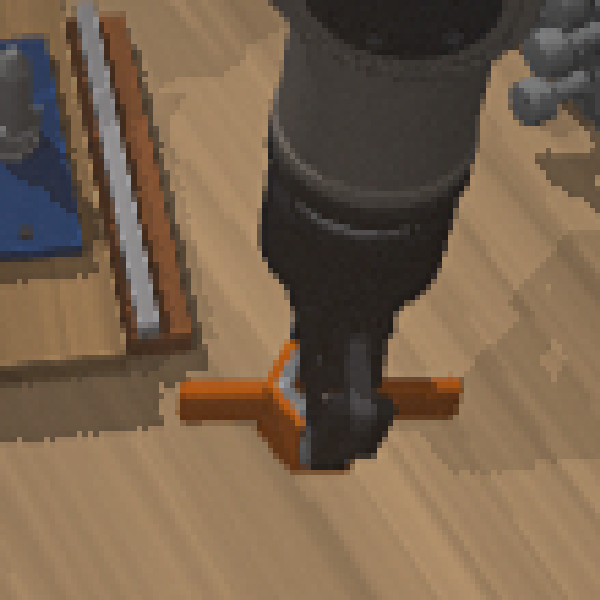

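```bash
python3 - <<'E'
from h import *
print('nut ctr side', onz('side',318.2,259.0,.168))
def blue(p):
    h=cv2.cvtColor(p,cv2.COLOR_RGB2HSV);return (h[...,0]>100)&(h[...,0]<130)&(h[...,1]>120)
z=np.load("pics/side0.npz");p=z['p'];m=np.zeros(p.shape[:2],np.uint8);m[185:250,235:290]=blue(p)[185:250,235:290]
cs=np.vstack(cv2.findContours(m,0,2)[0]);q=np.array([onz('side',*c[0],.05)[:2]*1000 for c in cs],np.float32)
print('strap',cv2.minAreaRect(q))
c=(.4793,-.0085)
for zz in (.044,.067,.125): print(zz,proj('side',(*c,zz)),proj('top',(*c,zz)))
a=p[185:235,240:290,::-1];b=np.load("pics/top0.npz")['p'][165:210,232:277,::-1]
cv2.imwrite('pics/s.png',np.hstack([cv2.resize(a,(400,400),interpolation=0),cv2.resize(b,(400,400),interpolation=0)]))
E
```

```text
nut ctr side [ 0.50319925 -0.28322129  0.168     ]
strap ((477.501708984375, -14.680984497070312), (152.29971313476562, 58.062164306640625), 71.86695861816406)
0.044 (np.float64(261.23342637462656), np.float64(215.7999905363791)) (np.float64(254.48786908063389), np.float64(188.42499896962295))
0.067 (np.float64(261.2618931164334), np.float64(210.97998606045405)) (np.float64(254.5057942842298), np.float64(187.83865863283498))
0.125 (np.float64(261.3374382395493), np.float64(198.18864400859908)) (np.float64(254.55347925931483), np.float64(186.2788646700237))
```

View pics/s.png

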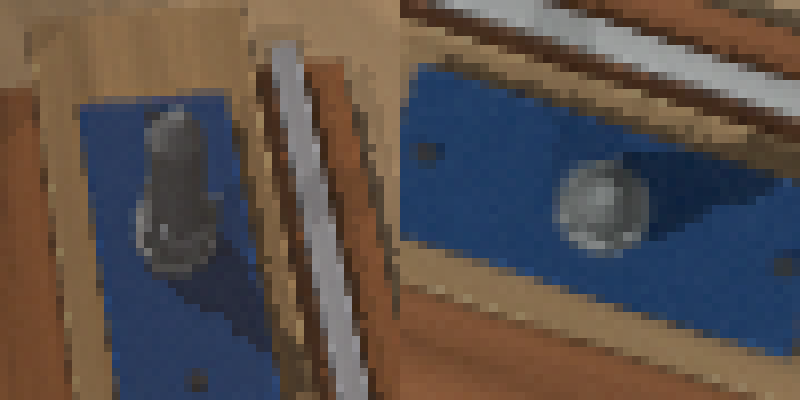

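Request:
move_arm(increments="0.2 -3 30 8 0 0 -0.11;0.2 -3 40 8 0 0 -0.11;0.2 -3 40 4 0 0 -0.12;0.2 -3 40 0 0 0 -0.12;0.2 -3 40 0 0 0 -0.12;0.2 -3 40 0 0 0 -0.11;0.2 -3 30 0 0 0 -0.11;0.2 -2 16 0 0 0 -0.11")

```text
t: 6.25
eef_pos: [0.4785, -0.0061, 0.1616]
tool_rot: [-0.001, 0.616, 0.788, 0.0]
contact_force: [0.2, -0.6, -2.4]
gripper_width: 0.531
```

```bash
python3 - <<'E'
from h import *
st()
im=[]
for n,b in (("side",(210,320,140,250)),("top",(200,310,140,250))):
    p,d=vision.read_camera(n);np.savez(f"pics/{n}3.npz",p=p,d=d)
    im.append(cv2.resize(p[b[2]:b[3],b[0]:b[1],::-1],(400,400),interpolation=0))
cv2.imwrite(f"pics/3.png",np.hstack(im))
E
```

```text
t 6.25 pos [478.5  -6.1 161.6] jaw 14.0 tz [-0.     0.001 -1.   ] q [-0.79  0.31  0.81  2.12 -0.31  0.83  0.46] F [ 0.2 -0.6 -2.4] M [-0.05  0.01  0.01] g 0.531
```

View pics/3.png

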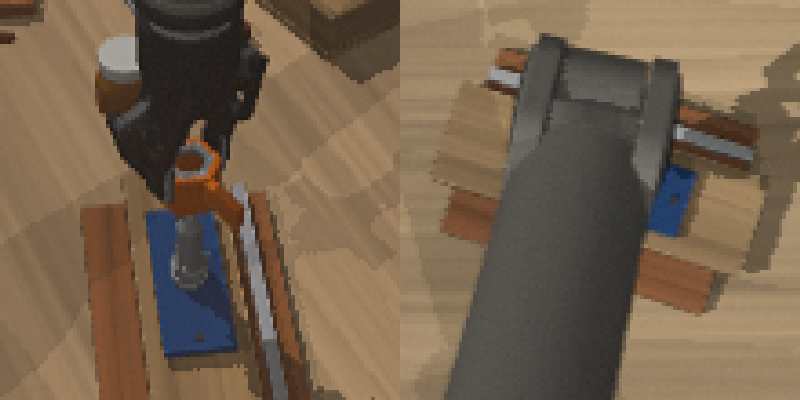

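```bash
python3 - <<'E'
from h import *
z=np.load('pics/side3.npz');p=z['p']
for X in ((.4785,-.0061),(.4785,-.0091),(.4815,-.0061)): print(proj('side',(*X,.1876)))
cv2.imwrite('pics/3c.png',cv2.resize(p[165:225,235:295,::-1],(600,600),interpolation=0))
E
```

```text
(np.float64(260.8055103901932), np.float64(182.79365039859))
(np.float64(261.2589472079474), np.float64(183.48572341794446))
(np.float64(261.7694571706168), np.float64(182.4714039835067))
```

View pics/3c.png

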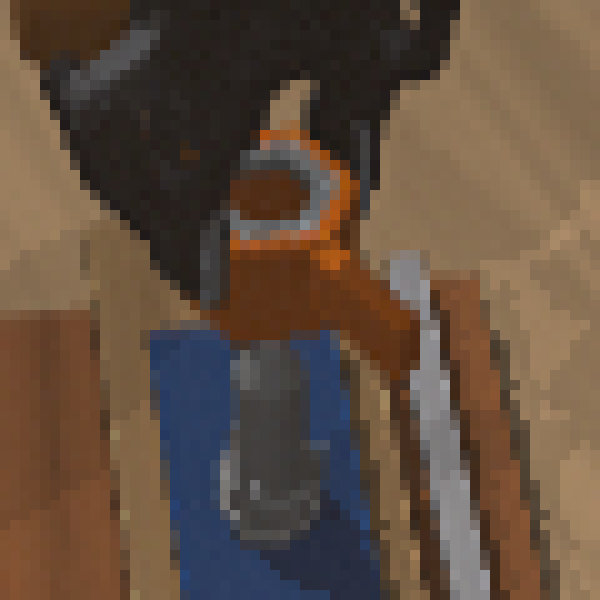

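```bash
python3 - <<'E'
from h import *
a0=np.radians(14+90)
for k in range(6):
    a=a0+k*np.pi/3
    u,v=proj('side',(.4785+.0265*np.cos(a),-.0061+.0265*np.sin(a),.1876)); print('corner',round(np.degrees(a)),((u+.5-235)*10).round(),((v+.5-165)*10).round())
for s in (1,-1):
  for zz in (.1616-.012+.012,.1616-.012+.036):
    u,v=proj('side',(.4785+s*.063*np.cos(a0),-.0061+s*.063*np.sin(a0),zz)); print('tip',s,zz,((u+.5-235)*10).round(),((v+.5-165)*10).round())
E
```

```text
corner 104 204.0 131.0
corner 164 170.0 194.0
corner 224 229.0 247.0
corner 284 323.0 236.0
corner 344 356.0 172.0
corner 404 296.0 121.0
tip 1 0.1616 128.0 126.0
tip 1 0.1856 126.0 67.0
tip -1 0.1616 406.0 374.0
tip -1 0.1856 408.0 316.0
```

Request:
move_arm(increments="0.2 0.5 -2 0 0 0 -0.1;0.2 0 0 -10 0 0 0;0.2 0 0 -10 0 0 0;0.2 0 0 -5 0 0 0;0.2 0 0 -5 0 0 0;0.2 0 0 -4 0 0 0;0.2 0 0 -4 0 0 0;0.2 0 0 0 0 0 0")

```text
t: 7.35
eef_pos: [0.4795, -0.0101, 0.1231]
tool_rot: [-0.0, 0.654, 0.757, -0.0]
contact_force: [0.4, -0.1, -1.8]
gripper_width: 0.527
```

```bash
python3 - <<'E'
from h import *
st()
p,d=vision.read_camera('side')
cv2.imwrite('pics/4c.png',cv2.resize(p[165:225,235:295,::-1],(600,600),interpolation=0))
E
```

```text
t 7.35 pos [479.5 -10.1 123.1] jaw 8.4 tz [-0. -0. -1.] q [-0.74  0.39  0.78  2.15 -0.41  0.75  0.45] F [ 0.4 -0.1 -1.8] M [0.04 0.05 0.02] g 0.527
```

View pics/4c.png

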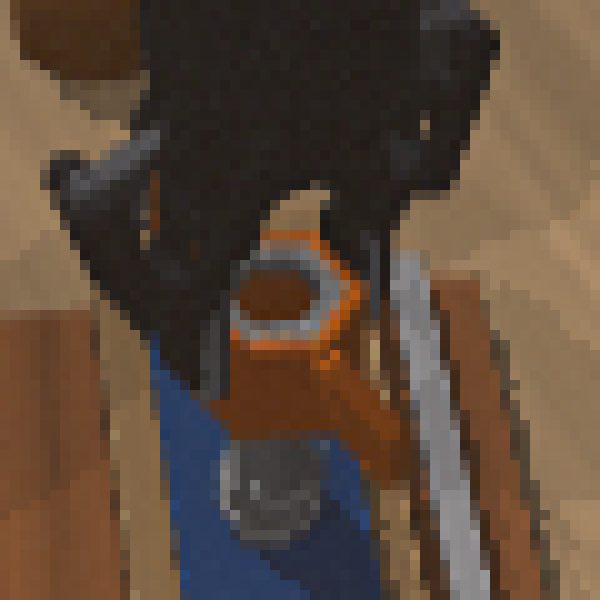

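Request:
move_arm(increments="0.2 0 2 0 0 0 0;0.2 0 0 0 0 0 0;0.2 0 0 -4 0 0 0;0.2 0 0 -4 0 0 0;0.2 0 0 -4 0 0 0;0.2 0 0 -2 0 0 0;0.2 0 0 0 0 0 0;0.2 0 0 0 0 0 0")

```text
t: 8.4
eef_pos: [0.4797, -0.0082, 0.1094]
tool_rot: [0.0, 0.654, 0.757, 0.0]
contact_force: [0.3, 0.2, -2.0]
gripper_width: 0.528
```

```bash
python3 - <<'E'
from h import *
st()
p,d=vision.read_camera('side')
cv2.imwrite('pics/5c.png',cv2.resize(p[165:225,235:295,::-1],(600,600),interpolation=0))
E
```

```text
t 8.4 pos [479.7  -8.2 109.4] jaw 8.4 tz [ 0. -0. -1.] q [-0.72  0.42  0.76  2.16 -0.43  0.72  0.47] F [ 0.3  0.2 -2. ] M [0.01 0.03 0.01] g 0.528
```

View pics/5c.png

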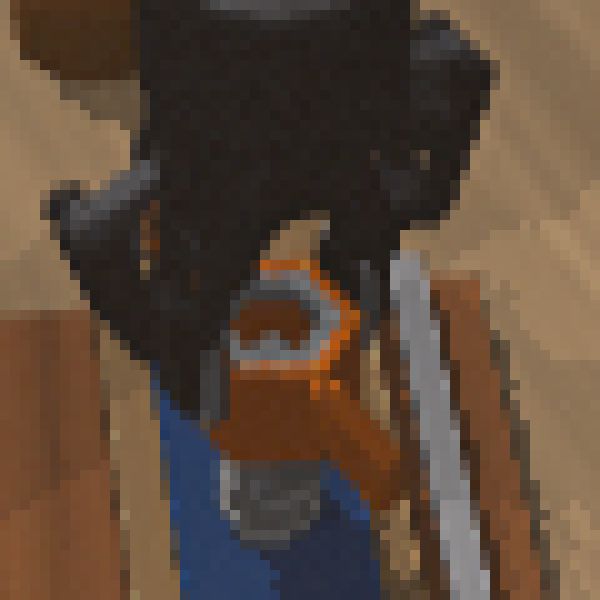

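Request:
move_arm(increments="0.2 0 0 -4 0 0 0;0.2 0 0 -4 0 0 0;0.2 0 0 -4 0 0 0;0.2 0 0 -4 0 0 0;0.2 0 0 -3 0 0 0;0.2 0 0 -2 0 0 0;0.2 0 0 0 0 0 0;0.2 0 0 0 0 0 0")

```text
t: 9.45
eef_pos: [0.4797, -0.0081, 0.0884]
tool_rot: [0.0, 0.654, 0.757, 0.0]
contact_force: [-0.3, -0.1, -1.9]
gripper_width: 0.531
```

```bash
python3 - <<'E'
from h import *
st()
p,d=vision.read_camera('side')
cv2.imwrite('pics/6c.png',cv2.resize(p[165:225,235:295,::-1],(600,600),interpolation=0))
E
```

```text
t 9.45 pos [479.7  -8.1  88.4] jaw 8.4 tz [ 0.  0. -1.] q [-0.69  0.45  0.72  2.17 -0.48  0.68  0.51] F [-0.3 -0.1 -1.9] M [ 0.01 -0.05 -0.02] g 0.531
```

View pics/6c.png

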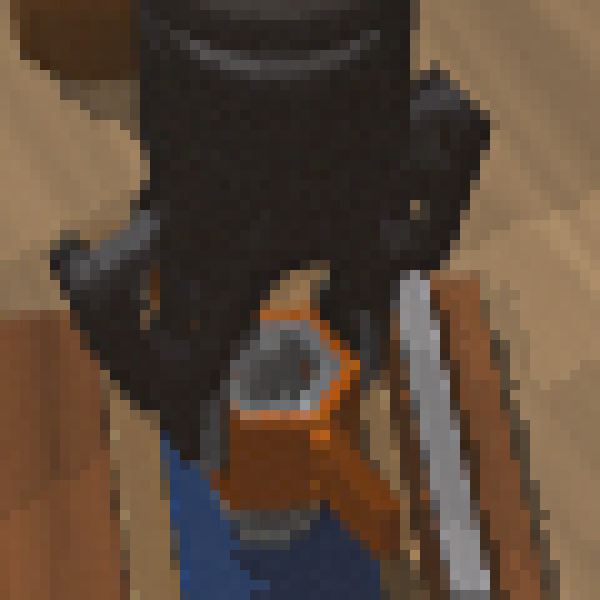

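Request:
move_arm(increments="0.2 0 0 -2 0 0 0;0.2 0 0 0 0 0 0;0.2 0 0 -2 0 0 0;0.2 0 0 -2 0 0 0;0.2 0 0 -2 0 0 0;0.2 0 0 -1 0 0 0;0.2 0 0 0 0 0 0;0.2 0 0 0 0 0 0")

```text
t: 10.5
eef_pos: [0.4795, -0.0082, 0.0793]
tool_rot: [-0.0, 0.654, 0.757, -0.0]
contact_force: [-0.3, -0.7, -3.4]
gripper_width: 0.528
```

```bash
python3 -c "
from h import *
st()"
```

```text
t 10.5 pos [479.5  -8.2  79.3] jaw 8.4 tz [-0. -0. -1.] q [-0.67  0.47  0.7   2.18 -0.5   0.66  0.52] F [-0.3 -0.7 -3.4] M [-0.11  0.16  0.03] g 0.528
```

Request:
move_arm(increments="0.2 0 0 -1 0 0 0;0.2 0 0 0 0 0 0;0.2 0 0 -1 0 0 0;0.2 0 0 0 0 0 0;0.2 0 0 -0.5 0 0 0;0.2 0 0 0 0 0 0;0.2 0 0 0 0 0 0;0.2 0 0 0 0 0 0")

```text
t: 11.5
eef_pos: [0.4798, -0.0082, 0.0781]
tool_rot: [-0.001, 0.654, 0.757, 0.001]
contact_force: [-7.5, -0.5, 21.5]
gripper_width: 0.526
```

```bash
python3 -c "
from h import *
st()"
```

```text
t 11.5 pos [479.8  -8.2  78.1] jaw 8.3 tz [ 0.     0.002 -1.   ] q [-0.67  0.47  0.7   2.18 -0.5   0.66  0.53] F [-7.5 -0.5 21.5] M [-0.01  1.75  0.03] g 0.526
```

Request:
move_arm(increments="0.2 -0.5 0 0 0 0 0.05;0.2 0 0 0 0 0 0.06;0.2 0 0 0 0 0 0.06;0.2 0 0 0 0 0 0.06;0.2 0 0 0 0 0 0.06;0.2 0 0 0 0 0 0.06;0.2 0 0 0 0 0 0.06;0.2 0 0 0 0 0 0")

```text
t: 12.5
eef_pos: [0.4797, -0.0076, 0.0782]
tool_rot: [-0.0, 0.486, 0.874, 0.001]
contact_force: [-5.6, 1.8, 19.5]
gripper_width: 0.528
```

```bash
python3 -c "
from h import *
st()"
```

```text
t 12.5 pos [479.7  -7.6  78.2] jaw 31.9 tz [ 0.001  0.002 -1.   ] q [-0.59  0.44  0.59  2.17 -0.41  0.64  0.85] F [-5.6  1.8 19.5] M [ 0.33  1.25 -0.04] g 0.528
```

Request:
move_arm(increments="0.2 -0.5 0 0 0 0 0.05;0.2 0 0 0 0 0 0.06;0.2 0 0 0 0 0 0.06;0.2 0 0 0 0 0 0.06;0.2 0 0 0 0 0 0.06;0.2 0 0 0 0 0 0.06;0.2 0 0 0 0 0 0.06;0.2 0 0 0 0 0 0")

```text
t: 13.5
eef_pos: [0.4796, -0.0079, 0.0782]
tool_rot: [0.001, 0.298, 0.955, 0.001]
contact_force: [-4.0, 1.0, 16.6]
gripper_width: 0.53
```

```bash
python3 -c "
from h import *
st()"
```

```text
t 13.5 pos [479.6  -7.9  78.2] jaw 55.4 tz [ 0.002  0.001 -1.   ] q [-0.5   0.42  0.47  2.17 -0.32  0.62  1.17] F [-4.   1.  16.6] M [0.11 1.08 0.  ] g 0.53
```

Request:
move_arm(increments="0.2 0 0 -0.2 0 0 0.06;0.2 0 0 0 0 0 0.06;0.2 0 0 0 0 0 0.06;0.2 0 0 0 0 0 0.06;0.2 0 0 0 0 0 0.06;0.2 0 0 0 0 0 0.06;0.2 0 0 0 0 0 0.06;0.2 0 0 0 0 0 0")

```text
t: 14.5
eef_pos: [0.4791, -0.008, 0.077]
tool_rot: [0.001, 0.093, 0.996, 0.0]
contact_force: [-0.8, -0.6, 1.7]
gripper_width: 0.528
```

```bash
python3 -c "
from h import *
st()"
```

```text
t 14.5 pos [479.1  -8.   77. ] jaw 79.4 tz [ 0.001  0.    -1.   ] q [-0.41  0.4   0.36  2.16 -0.24  0.61  1.51] F [-0.8 -0.6  1.7] M [-0.14  0.1   0.  ] g 0.528
```

Fz has fallen away and the TCP has sunk to 77.0 mm, so the drop-in has begun. I'll follow it down without turning.

Request:
move_arm(increments="0.2 0 0 -1 0 0 0;0.2 0 0 -1 0 0 0;0.2 0 0 -1 0 0 0;0.2 0 0 -1 0 0 0;0.2 0 0 0 0 0 0;0.2 0 0 0 0 0 0;0.2 0 0 0 0 0 0;0.2 0 0 0 0 0 0")

```text
t: 15.5
eef_pos: [0.4784, -0.008, 0.0725]
tool_rot: [-0.0, 0.092, 0.996, 0.0]
contact_force: [-0.6, -1.6, -4.7]
gripper_width: 0.53
```

```bash
python3 -c "
from h import *
st()"
```

```text
t 15.5 pos [478.4  -8.   72.5] jaw 79.4 tz [-0.  0. -1.] q [-0.41  0.41  0.36  2.17 -0.25  0.6   1.51] F [-0.6 -1.6 -4.7] M [-0.07 -0.07  0.01] g 0.53
```

Request:
move_arm(increments="0.2 0 0 -1 0 0 0;0.2 0 0 0 0 0 0;0.2 0 0 -1 0 0 0;0.2 0 0 0 0 0 0;0.2 0 0 -1 0 0 0;0.2 0 0 0 0 0 0;0.2 0 0 0 0 0 0;0.2 0 0 0 0 0 0")

```text
t: 16.5
eef_pos: [0.479, -0.008, 0.0704]
tool_rot: [0.0, 0.092, 0.996, 0.0]
contact_force: [-2.6, 0.9, 9.9]
gripper_width: 0.528
```

```bash
python3 -c "
from h import *
st()
p,d=vision.read_camera('side')
cv2.imwrite('pics/7c.png',cv2.resize(p[165:240,220:295,::-1],(600,600),interpolation=0))"
```

```text
t 16.5 pos [479.   -8.   70.4] jaw 79.4 tz [ 0.001  0.001 -1.   ] q [-0.41  0.41  0.36  2.17 -0.25  0.6   1.52] F [-2.6  0.9  9.9] M [0.02 0.57 0.02] g 0.528
```

View pics/7c.png

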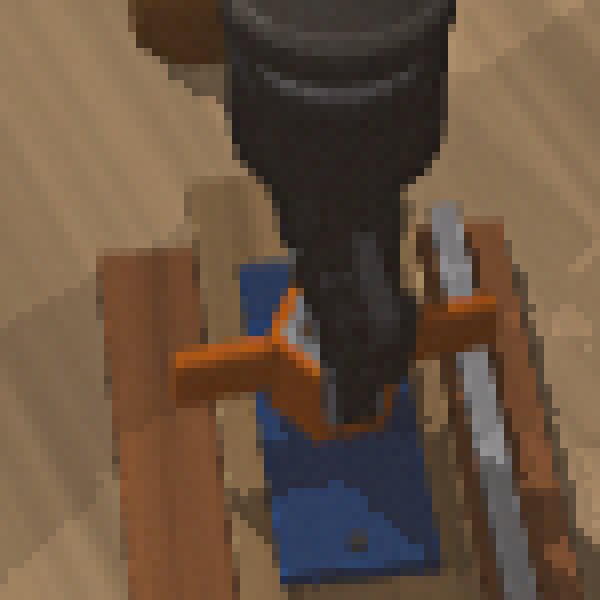

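Request:
move_arm(increments="0.2 0 0 0.3 0 0 -0.1;0.2 0 0 -0.4 0 0 -0.1;0.2 0 0 -0.4 0 0 -0.1;0.2 0 0 -0.4 0 0 -0.1;0.2 0 0 -0.4 0 0 -0.1;0.2 0 0 -0.5 0 0 -0.1;0.2 0 0 -0.5 0 0 -0.1;0.2 0 0 -0.5 0 0 -0.1")

```text
t: 17.55
eef_pos: [0.4795, -0.0081, 0.0672]
tool_rot: [0.001, 0.474, 0.88, 0.0]
contact_force: [0.6, 0.6, 2.1]
gripper_width: 0.529
```

```bash
python3 -c "
from h import *
st()"
```

```text
t 17.55 pos [479.5  -8.1  67.2] jaw 33.4 tz [ 0.002  0.    -1.   ] q [-0.57  0.46  0.57  2.18 -0.43  0.61  0.89] F [0.6 0.6 2.1] M [-0.04 -0.18  0.01] g 0.529
```

Request:
move_arm(increments="0.2 0 0 -0.5 0 0 -0.1;0.2 0 0 -0.4 0 0 -0.1;0.2 0 0 -0.4 0 0 -0.1;0.2 0 0 -0.5 0 0 -0.1;0.2 0 0 -0.4 0 0 -0.1;0.2 0 0 -0.4 0 0 -0.1;0.2 0 0 -0.5 0 0 -0.1;0.2 0 0 -0.4 0 0 -0.1")

```text
t: 18.55
eef_pos: [0.4795, -0.0078, 0.0637]
tool_rot: [0.0, 0.78, 0.626, 0.001]
contact_force: [0.1, 0.0, 3.1]
gripper_width: 0.528
```

```bash
python3 -c "
from h import *
st()"
```

```text
t 18.55 pos [479.5  -7.8  63.7] jaw -12.4 tz [ 0.002  0.    -1.   ] q [-0.72  0.53  0.78  2.19 -0.62  0.65  0.28] F [0.1 0.  3.1] M [ 0.08 -0.12  0.07] g 0.528
```

Request:
move_arm(increments="0.2 0 0 -0.5 0 0 -0.1;0.2 0 0 -0.4 0 0 -0.1;0.2 0 0 -0.4 0 0 -0.1;0.2 0 0 -0.5 0 0 -0.1;0.2 0 0 -0.4 0 0 -0.1;0.2 0 0 -0.4 0 0 -0.1;0.2 0 0 -0.5 0 0 -0.1;0.2 0 0 -0.4 0 0 -0.1")

```text
t: 19.55
eef_pos: [0.4789, -0.0082, 0.0599]
tool_rot: [0.0, 0.962, 0.273, 0.0]
contact_force: [0.1, -1.3, 0.5]
gripper_width: 0.529
```

```bash
python3 -c "
from h import *
st()"
```

```text
t 19.55 pos [478.9  -8.2  59.9] jaw -58.3 tz [ 0.001 -0.    -1.   ] q [-0.85  0.64  0.97  2.2  -0.83  0.73 -0.32] F [ 0.1 -1.3  0.5] M [-0.16 -0.01 -0.02] g 0.529
```

Request:
move_arm(increments="0.2 0 0 -0.4 0 0 -0.1;0.2 0 0 -0.4 0 0 -0.1;0.2 0 0 -0.4 0 0 -0.1;0.2 0 0 -0.4 0 0 -0.1;0.2 0 0 -0.4 0 0 -0.1;0.2 0 0 -0.5 0 0 -0.1;0.2 0 0 -0.4 0 0 -0.1;0.2 0 0 -0.4 0 0 -0.1")

```text
t: 20.55
eef_pos: [0.4789, -0.0081, 0.0566]
tool_rot: [0.0, 0.992, -0.123, 0.0]
contact_force: [-0.4, -0.6, 0.9]
gripper_width: 0.53
```

```bash
python3 -c "
from h import *
st()"
```

```text
t 20.55 pos [478.9  -8.1  56.6] jaw -104.1 tz [ 0. -0. -1.] q [-0.94  0.78  1.14  2.2  -1.01  0.86 -0.95] F [-0.4 -0.6  0.9] M [-0.08  0.07  0.04] g 0.53
```

Request:
move_arm(increments="0.2 0 0 -0.2 0 0 -0.05;0.2 0 0 -0.2 0 0 -0.05;0.2 0 0 -0.2 0 0 -0.05;0.2 0 0 -0.2 0 0 -0.05;0.2 0 0 -0.2 0 0 -0.05;0.2 0 0 -0.2 0 0 -0.05;0.2 0 0 0 0 0 0;0.2 0 0 0 0 0 0")

```text
t: 21.55
eef_pos: [0.4798, -0.0084, 0.0562]
tool_rot: [-0.0, 0.963, -0.268, 0.001]
contact_force: [0.9, 0.3, 9.4]
gripper_width: 0.529
```

```bash
python3 -c "
from h import *
st()
p,d=vision.read_camera('side')
cv2.imwrite('pics/8c.png',cv2.resize(p[165:240,220:295,::-1],(600,600),interpolation=0))"
```

```text
t 21.55 pos [479.8  -8.4  56.2] jaw -121.1 tz [ 0.002 -0.    -1.   ] q [-0.96  0.83  1.2   2.2  -1.06  0.91 -1.19] F [0.9 0.3 9.4] M [ 0.03  0.23 -0.08] g 0.529
```

View pics/8c.png

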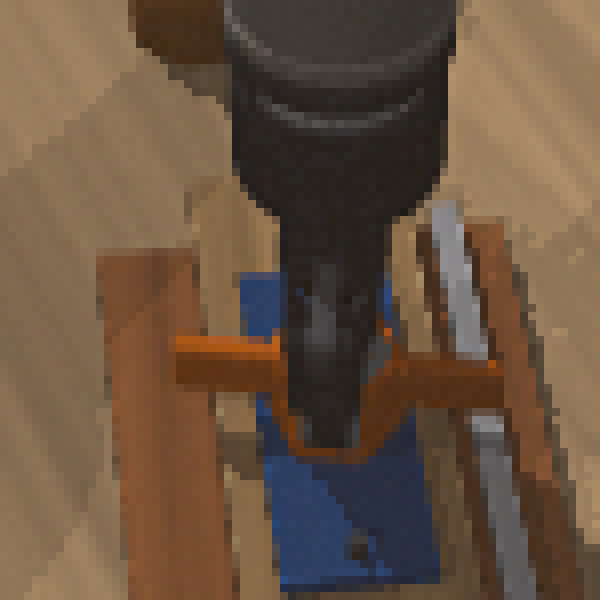

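Request:
move_arm(increments="0.2 0 0 0 0 0 -0.05;0.2 0 0 0 0 0 -0.05;0.2 0 0 0 0 0 -0.05;0.2 0 0 0 0 0 -0.05;0.2 0 0 0 0 0 -0.05;0.2 0 0 0 0 0 0;0.2 0 0 0 0 0 0;0.2 0 0 0 0 0 0")

```text
t: 22.6
eef_pos: [0.4796, -0.0086, 0.0561]
tool_rot: [-0.0, 0.922, -0.386, 0.001]
contact_force: [-1.0, 0.1, 8.9]
gripper_width: 0.529
```

```bash
python3 -c "
from h import *
st()"
```

```text
t 22.6 pos [479.6  -8.6  56.1] jaw -135.5 tz [ 0.002 -0.    -1.   ] q [-0.98  0.88  1.24  2.2  -1.1   0.95 -1.41] F [-1.   0.1  8.9] M [-0.11  0.27 -0.13] g 0.529
```

```bash
python3 -c "
from h import *
o=st()
p,d=vision.read_camera('side');np.savez('pics/side9.npz',p=p,d=d)
cv2.imwrite('pics/9c.png',cv2.resize(p[165:240,220:295,::-1],(600,600),interpolation=0))
for ang in (-121,-135.5):
  a=np.radians(ang+90)
  for s in (1,-1):
   for zu in (44,47):
    u,v=proj('side',(.479+s*.063*np.cos(a),-.008+s*.063*np.sin(a),zu/1000+.036)); print(ang,s,zu,((u+.5-220)*8).round(),((v+.5-165)*8).round())
"
```

```text
t 22.6 pos [479.6  -8.6  56.1] jaw -135.5 tz [ 0.002 -0.    -1.   ] q [-0.98  0.88  1.24  2.2  -1.1   0.95 -1.41] F [-1.   0.1  8.9] M [-0.11  0.27 -0.13] g 0.529
-121 1 44 500.0 362.0
-121 1 47 500.0 357.0
-121 -1 44 167.0 336.0
-121 -1 47 167.0 330.0
-135.5 1 44 492.0 394.0
-135.5 1 47 492.0 389.0
-135.5 -1 44 178.0 305.0
-135.5 -1 47 178.0 300.0
```

View pics/9c.png

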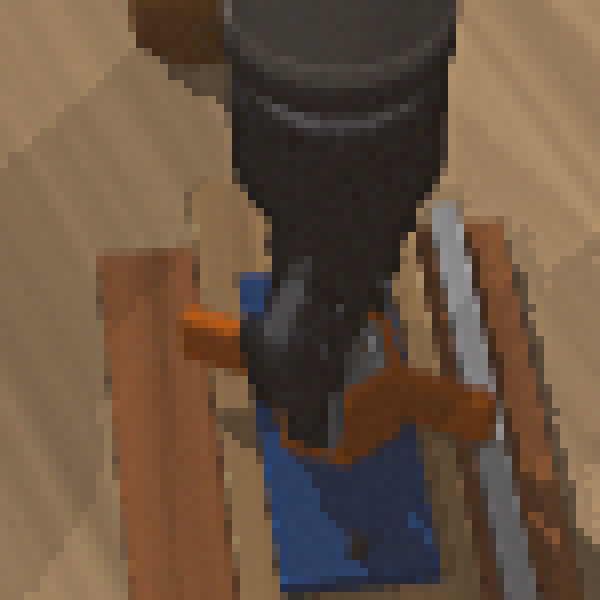

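Request:
move_arm(increments="0.75 0 0 0 0 0 0;0.75 0 0 0 0 0 0;0.75 0 0 3 0 0 0;0.75 0 0 0 0 0 0;0.2 0 0 0 0 0 0;0.2 0 0 0 0 0 0;0.2 0 0 0 0 0 0;0.2 0 0 0 0 0 0")

```text
t: 23.65
eef_pos: [0.4787, -0.008, 0.0585]
tool_rot: [-0.0, 0.922, -0.386, -0.0]
contact_force: [-0.6, 0.8, 3.6]
gripper_width: 0.527
```

```bash
python3 -c "
from h import *
o=st()
"
```

```text
t 23.65 pos [478.7  -8.   58.5] jaw -135.4 tz [ 0.  0. -1.] q [-0.98  0.88  1.25  2.2  -1.1   0.96 -1.41] F [-0.6  0.8  3.6] M [ 0.19  0.26 -0.03] g 0.527
```

Request:
move_arm(increments="0.2 0 0 0 0 0 -0.04;0.2 0 0 0 0 0 -0.04;0.2 0 0 0 0 0 -0.04;0.2 0 0 0 0 0 -0.04;0.2 0 0 0 0 0 0;0.2 0 0 0 0 0 0;0.2 0 0 0 0 0 0;0.2 0 0 0 0 0 0")

```text
t: 24.65
eef_pos: [0.4786, -0.0083, 0.0583]
tool_rot: [0.0, 0.888, -0.459, 0.0]
contact_force: [-1.6, -1.4, 3.0]
gripper_width: 0.533
```

```bash
python3 -c "
from h import *
o=st()
p,d=vision.read_camera('side');np.savez('pics/side10.npz',p=p,d=d)
cv2.imwrite('pics/10c.png',cv2.resize(p[165:240,220:295,::-1],(600,600),interpolation=0))
"
```

```text
t 24.65 pos [478.6  -8.3  58.3] jaw -144.6 tz [ 0. -0. -1.] q [-0.99  0.9   1.27  2.2  -1.12  0.99 -1.55] F [-1.6 -1.4  3. ] M [-0.38  0.23  0.18] g 0.533
```

View pics/10c.png

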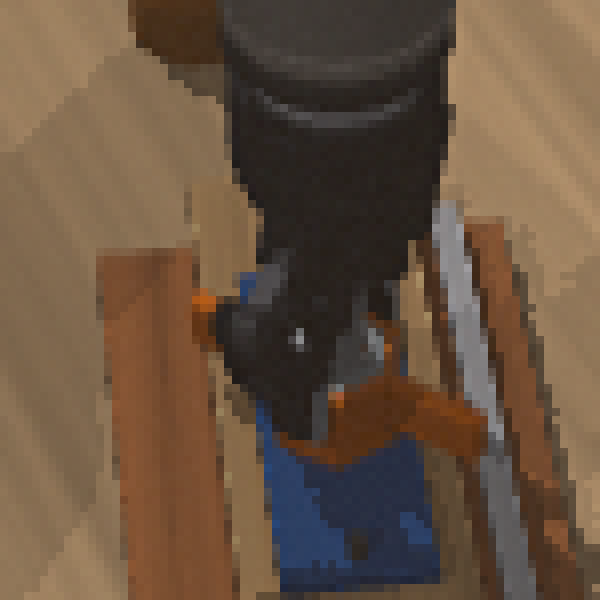

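Request:
move_arm(increments="0.2 0 0 0 0 0 -0.05;0.2 0 0 0 0 0 -0.05;0.2 0 0 0 0 0 -0.05;0.2 0 0 0 0 0 -0.05;0.2 0 0 0 0 0 0;0.2 0 0 0 0 0 0;0.2 0 0 0 0 0 0;0.2 0 0 0 0 0 0", newtons=60)

```text
t: 25.7
eef_pos: [0.4788, -0.008, 0.0582]
tool_rot: [-0.0, 0.838, -0.545, 0.0]
contact_force: [1.4, -1.7, -2.4]
gripper_width: 0.525
```

```bash
python3 -c "
from h import *
o=st()
p,d=vision.read_camera('side');np.savez('pics/side11.npz',p=p,d=d)
cv2.imwrite('pics/11c.png',cv2.resize(p[165:240,220:295,::-1],(600,600),interpolation=0))
"
```

```text
t 25.7 pos [478.8  -8.   58.2] jaw -156.1 tz [ 0. -0. -1.] q [-1.    0.94  1.3   2.2  -1.15  1.02 -1.73] F [ 1.4 -1.7 -2.4] M [-0.33 -0.41  0.49] g 0.525
```

View pics/11c.png

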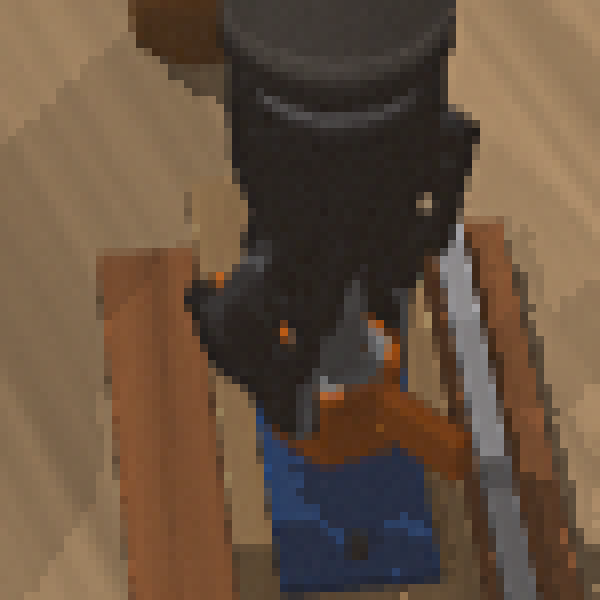

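```bash
python3 -c "
from h import *
for ang in (-150,-156):
  a=np.radians(ang+90)
  for zu in (43,46):
    f=lambda r,b,h:tuple(((np.array(proj('side',(.479+r*np.cos(b),-.008+r*np.sin(b),(zu+h)/1000)))+.5-[220,165])*8).round())
    print(ang,zu,'tip top',f(.063,a,36),'bot',f(.063,a,12),'hex bottoms',[f(.0265,a+k*np.pi/3,0) for k in (-1,0,1)])
for zs in (.044,.050):
  for sx,sy in ((-1,1),(1,1),(-1,-1),(1,-1)):
    yaw=np.radians(71.9-90);x=sx*.03;y=sy*.078
    print(zs,sx,sy,((np.array(proj('side',(.479+x*np.cos(yaw)-y*np.sin(yaw),-.008+x*np.sin(yaw)+y*np.cos(yaw),zs)))+.5-[220,165])*8).round())
p=np.load('pics/side0.npz')['p'];q=np.load('pics/side11.npz')['p']
cv2.imwrite('pics/cmp.png',np.hstack([cv2.resize(i[190:250,235:290,::-1],(400,436),interpolation=0) for i in (p,q)]))
"
```

```text
-150 43 tip top (np.float64(473.0), np.float64(425.0)) bot (np.float64(471.0), np.float64(465.0)) hex bottoms [(np.float64(327.0), np.float64(465.0)), (np.float64(389.0), np.float64(442.0)), (np.float64(394.0), np.float64(389.0))]
-150 46 tip top (np.float64(473.0), np.float64(420.0)) bot (np.float64(471.0), np.float64(460.0)) hex bottoms [(np.float64(327.0), np.float64(460.0)), (np.float64(390.0), np.float64(437.0)), (np.float64(395.0), np.float64(384.0))]
-156 43 tip top (np.float64(462.0), np.float64(436.0)) bot (np.float64(460.0), np.float64(476.0)) hex bottoms [(np.float64(320.0), np.float64(464.0)), (np.float64(385.0), np.float64(447.0)), (np.float64(397.0), np.float64(394.0))]
-156 46 tip top (np.float64(463.0), np.float64(431.0)) bot (np.float64(460.0), np.float64(471.0)) hex bottoms [(np.float64(320.0), np.float64(459.0)), (np.float64(385.0), np.float64(442.0)), (np.float64(397.0), np.float64(389.0))]
0.044 -1 1 [235. 268.]
0.044 1 1 [383. 255.]
0.044 -1 -1 [278. 579.]
0.044 1 -1 [439. 564.]
0.05 -1 1 [234. 258.]
0.05 1 1 [383. 244.]
0.05 -1 -1 [278. 570.]
0.05 1 -1 [440. 554.]
```

View pics/cmp.png

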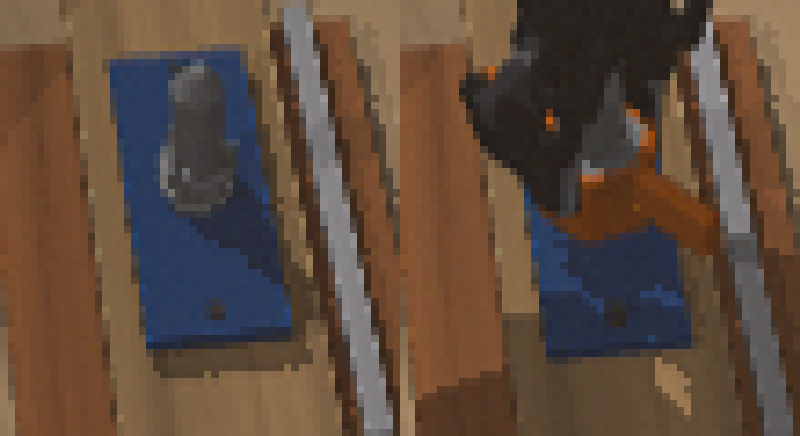

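Request:
move_arm(increments="0.2 0 0 0 0 0 0;0.2 0 0 0 0 0 -0.05;0.2 0 0 0 0 0 -0.05;0.2 0 0 0 0 0 -0.05;0.2 0 0 0 0 0 0;0.2 0 0 0 0 0 0;0.2 0 0 0 0 0 0;0.2 0 0 0 0 0 0", newtons=80)

```text
t: 26.75
eef_pos: [0.4797, -0.0071, 0.0586]
tool_rot: [-0.001, 0.795, -0.606, 0.0]
contact_force: [3.5, 3.7, 2.8]
gripper_width: 0.523
```

```bash
python3 -c "
from h import *
o=st()
"
```

```text
t 26.75 pos [479.7  -7.1  58.6] jaw -164.6 tz [ 0.002  0.002 -1.   ] q [-1.    0.97  1.33  2.2  -1.17  1.05 -1.86] F [3.5 3.7 2.8] M [ 0.74 -0.73 -0.03] g 0.523
```

Request:
move_arm(increments="0.8 0 0 0 0 0 0;0.8 0 0 0 0 0 0;0.8 0 0 0 0 0 0;0.8 0 0 15 0 0 0;0.8 0 0 25 0 0 0;0.8 0 0 40 0 0 0;0.8 0 0 50 0 0 0;0.8 0 0 50 0 0 0")

```text
t: 27.75
eef_pos: [0.4784, -0.0092, 0.2402]
tool_rot: [0.001, 0.795, -0.607, 0.001]
contact_force: [-0.7, 1.5, 1.3]
gripper_width: 0.804
```

Request:
move_arm(increments="0.8 0 40 20 0 0 0;0.8 0 50 0 0 0 0;0.8 0 50 0 0 0 0;0.8 0 50 0 0 0 0;0.8 0 40 0 0 0 0;0.8 0 0 0 0 0 0;0.8 0 0 0 0 0 0;0.8 0 0 0 0 0 0")

```text
t: 28.75
eef_pos: [0.4787, 0.2201, 0.2587]
tool_rot: [-0.0, 0.794, -0.608, -0.0]
contact_force: [-0.5, 0.2, 0.4]
gripper_width: 0.799
```

```bash
python3 -c "
from h import *
o=st()
im=[]
for n,b in (('side',(220,295,165,240)),('top',(215,290,150,225))):
    p,d=vision.read_camera(n);np.savez(f'pics/{n}12.npz',p=p,d=d)
    im.append(cv2.resize(p[b[2]:b[3],b[0]:b[1],::-1],(400,400),interpolation=0))
cv2.imwrite('pics/12.png',np.hstack(im))
"
```

```text
t 28.75 pos [478.7 220.1 258.7] jaw -164.8 tz [ 0.  0. -1.] q [-1.54  0.53  1.38  1.93 -0.57  1.17 -2.81] F [-0.5  0.2  0.4] M [-0.02  0.02 -0.01] g 0.799
```

View pics/12.png

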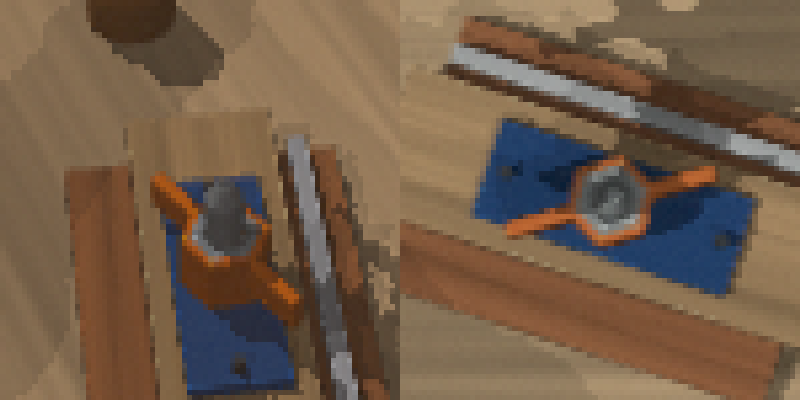

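```bash
python3 - <<'E'
from h import *
im=[]
for n,b in (('side',(240,285,190,235)),('top',(225,275,165,215))):
    p=np.load(f'pics/{n}12.npz')['p']; im.append(cv2.resize(p[b[2]:b[3],b[0]:b[1],::-1],(400,400),interpolation=0))
cv2.imwrite('pics/12z.png',np.hstack(im))
for n in ('side','top'):
    z=np.load(f'pics/{n}12.npz');p,d=z['p'],z['d'];m=np.zeros(d.shape,bool);m[160:240,225:300]=orange(p)[160:240,225:300]
    P=cloud(n,d,m);print(n,m.sum(),np.percentile(P,[5,25,50,75,95],axis=0).round(4))
    c=P[:,:2]-P[:,:2].mean(0);V=np.linalg.svd(c,full_matrices=False)[2];print(np.degrees(np.arctan2(V[0,1],V[0,0])))
for zu in (44,47,50):
  for n,o,k in (('side',(240,190),400/45),('top',(225,165),8)):
    f=lambda r,b,h:tuple(((np.array(proj(n,(.479+r*np.cos(b),-.008+r*np.sin(b),(zu+h)/1000)))+.5-o)*k).round().astype(int).tolist())
    a=np.radians(-75)
    print(zu,n,'tips top',f(.063,a,36),f(-.063,a,36),'ctr',f(0,a,38),'hex bot',f(.0265,a-np.pi/3,0))
E
```

```text
side 66 [[ 0.4586 -0.0645  0.0747]
 [ 0.4642 -0.034   0.0772]
 [ 0.4697 -0.0087  0.0794]
 [ 0.4905  0.0241  0.0805]
 [ 0.5009  0.0435  0.0825]]
-74.37859486998113
top 47 [[ 0.4576 -0.0619  0.0727]
 [ 0.466  -0.0481  0.0777]
 [ 0.4837 -0.0283  0.0808]
 [ 0.4901  0.0313  0.0828]
 [ 0.4955  0.045   0.0857]]
-73.67246100753567
44 side tips top (315, 276) (76, 60) ctr (192, 162) hex bot (166, 289)
44 top tips top (398, 141) (79, 228) ctr (239, 184) hex bot (287, 240)
47 side tips top (316, 271) (75, 55) ctr (192, 156) hex bot (166, 284)
47 top tips top (399, 141) (79, 228) ctr (239, 184) hex bot (287, 239)
50 side tips top (316, 265) (75, 49) ctr (192, 150) hex bot (165, 278)
50 top tips top (399, 140) (79, 227) ctr (239, 183) hex bot (287, 239)
```

View pics/12z.png

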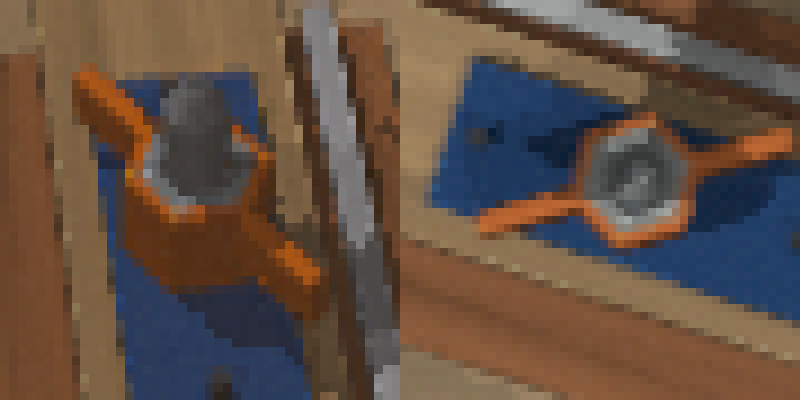

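```bash
python3 - <<'E'
from h import *
def frac(p): 
    p=p.astype(float); return (p[...,2]-p[...,0])/(p.sum(2)+1)
A=frac(np.load('pics/side0.npz')['p']);B=frac(np.load('pics/side12.npz')['p'])
def edge(F,c,r0,r1):
    s=F[r0:r1,c]; t=.5*(s.max()+s.min()); 
    i=np.nonzero(np.diff((s>t).astype(int)))[0]
    return [round(r0+k+(t-s[k])/(s[k+1]-s[k]),2) for k in i]
for c in (251,253,255,266,267): print('far',c,edge(A,c,192,203),edge(B,c,192,203))
for c in range(256,274,2): print('near',c,edge(A,c,230,244),edge(B,c,230,244))
print(proj('side',(.479,.07,.05)),proj('side',(.479,.07,.044)),proj('side',(.479,-.08,.05)),proj('side',(.479,-.08,.044)))
E
```

```text
far 251 [np.float64(197.54)] [np.float64(197.84)]
far 253 [np.float64(197.38)] [np.float64(199.63)]
far 255 [np.float64(197.36)] [np.float64(198.19), np.float64(201.16)]
far 266 [np.float64(196.32)] [np.float64(197.61)]
far 267 [np.float64(196.35)] [np.float64(197.63)]
near 256 [np.float64(237.54)] [np.float64(238.64)]
near 258 [np.float64(237.36)] [np.float64(238.49)]
near 260 [np.float64(237.02)] [np.float64(238.35)]
near 262 [np.float64(236.63)] [np.float64(238.43)]
near 264 [np.float64(231.26), np.float64(233.3), np.float64(236.62)] [np.float64(231.4), np.float64(234.49), np.float64(238.16)]
near 266 [np.float64(236.51)] [np.float64(237.55)]
near 268 [np.float64(236.39)] [np.float64(237.49)]
near 270 [np.float64(236.14)] [np.float64(237.36)]
near 272 [np.float64(236.19)] [np.float64(237.51)]
(np.float64(250.69974917949506), np.float64(197.4419103892914)) (np.float64(250.73006264212177), np.float64(198.699633075868)) (np.float64(271.4210008146524), np.float64(231.43110363497476)) (np.float64(271.37444870037535), np.float64(232.65728867744562))
```

```bash
python3 -c "
from h import *
print(bot.hand_in())"
```

```text
the job is handed in; nothing more can be done
None
```

I clamped the drawer side and handed the job in after about 29 s of the 72 s. My last checks put the nut home and the strap fully down.

**What I did:**
- I gripped the nut by its hex flats, set it over the stud and pressed it on the shoulder at about 20 N.
- I turned it counter-clockwise about 70° until it dropped 7.9 mm into the thread, which puts its underside about 59 mm above the bench.
- I ran it down clockwise about 244° in all, re-gripping once 3 mm higher on the nut. I then let go and moved the arm clear.

**Last checks, after letting go:**
- **Strap:** its edges moved 1.1–1.3 px in the side view, against the 1.25 px expected for the full 6 mm. A few columns beside the nut and a pin gave readings that did not fit, and I left them out.
- **Nut:** the wings, hex and depth readings in both views put its underside at 44 mm, within about 1 mm. It sits centred on the stud and level as far as the pictures show.
- **Bystanders:** I did not measure them again. The arm never went near them below carrying height, except the mallet and screwdriver when I picked up the nut.

**What disagreed:**
- **Gripper height:** an upward push of about 9 N appeared near home while the gripper stopped descending and the nut kept turning. This may have been the gripper body on the stud tip, so I re-gripped higher.
- **Turn angle:** the 244° matches the two-thirds of a turn you gave, but not the roughly 200° that the 15 mm of travel implies. I put this down to play in the thread.
- **Tightness:** the turning torque rose to only about 0.5 N m, then read near zero on the last turn, so "tight" rests on the pictures rather than on a clear torque stop.

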